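# Emboss the gift card with the mallet

## Robot

A 7-joint arm with a two-finger parallel gripper is mounted at the origin on a cart in front of the work surface, level with it; the furniture and walls round the work are solid. World frame = base frame: x ahead of the robot, y to its left, z up, the work surface at z = 0. Lengths are in m, angles in rad, forces in N, time in s.
With the tool pointing down it reaches from about 0.425 to 0.975 m from the base axis. Payload 16.7 kg.
Tool frame: the origin (TCP) lies on the centre line of the jaws, within the pads' length; the fingertips stand bot.nose_length ahead of it and the grasp point (between the pads) lies 8 mm behind it (bot.nose_length is the distance from the TCP to the fingertips, in m); z points along the fingers, x is the direction in which the jaws open and shut, and the axes are right-handed (so a half turn about z gives the same grasp; the last joint's range is limited). The gripper opens to 85 mm and grips with 20 to 120 N. Pads are 22 mm wide; open, the fingers measure 114 mm over their backs; the gripper's body (76 mm by 85 mm) begins 54 mm behind the grasp point. The pads swing forward as they close: fully open they stand 13 mm farther back than shut.
Start: joints at [-1.381, 0.426, 0.074, 1.606, -0.034, 1.111, -0.067], TCP at [0.225, 0.636, 0.242] pointing down, gripper open.
Joint ranges: [-2.85, 2.85], [-0.5, 2.14], [-1.23, 1.37], [0.21, 2.46], [-1.02, 4.16], [0.16, 2.05], [-2.73, 2.73]. Speed limits (rad/s): [1.89, 1.89, 2.39, 2.39, 3.01, 3.01, 3.01].

## Interface

Orientations are given as a 3x3 rotation matrix whose columns are the frame's x, y, z axes.
In Python, from workcell import bot, vision gives the robot as it stands. Calls block until the motion is done:
- bot.move_pose(position, orientation): joint-space move of the TCP to a pose.
- bot.line_to(position, rotation=None, feed=0.15): straight line of the TCP; rotation=None keeps the orientation; feed is the mean speed in m/s.
- bot.movej(angles): joint-space move.
- bot.move_gripper(opening): opening from 0.0 (shut) to 1.0 (fully open); the grip force is fixed at half the most; returns when the fingers have stopped.
- bot.pause(seconds).
- bot.ik(position, orientation): joint angles nearest the present ones, or None.
- bot.sense(): the state.
- vision.read_camera(name): name is "scene" or "top" or "wrist"; returns a dict with "frame" (384x512x3 uint8, blue, green, red), "range_z" (384x512 float32, m along the optical axis (not along the pixel's ray), 0 where there is no reading), "fx", "fy", "cx", "cy" (pixels), "T" (4x4, takes a point from camera to world coordinates); the wrist camera has in their place "T_tool_cam" (4x4, takes a point from camera to tool coordinates, whose origin is the TCP and whose axes are the tool frame's). Camera axes: x right, y down, z forward; pixel columns grow to the right and rows downward; lengths in m; the calibration is good to about 2 mm. A picture is of the moment at which its call begins: read the wrist's pose just before it.
A pose or a line that the arm cannot do raises bot.IKError and nothing moves.
- bot.close_job(): hands the job in, once; it reports no verdict.
Trained networks look in a picture, given as the dict that the camera call returned (one of the last four; its "shot" number tells which), for a name from the list of things; names that differ only in an ending like _2 or _b are one class to them, and where a whole thing is asked for, a point or a joint stands for the part that bears it (a point fixed in the world has none). Each returns a list of dicts, best first, with "score" (0 to 1); they miss things now and then, are a little off and sometimes report something else, mostly with a low value. They report only what shows in the picture. A call takes as long as a camera call. They do not tell look-alikes from the thing itself.
- vision.masks_of(query, picture): "pixels" (384x512 bool, what is visible of it) and "centre" ([column, row] in pixels, amid what is visible of it).
- vision.spot_point(query, picture): "centre" ([column, row] in pixels: a listed point, or the origin of a listed thing).
The state is a dict: "time_s": time; "qpos": joint angles; "joint_velocities": joint speeds; "joint_torque": joint torques, N m; "tool_pos": TCP position; "eef_rot": TCP orientation; "force": force on the tool from outside, world axes, zero at the start; "torque": the same for the moment, N m; "finger_gap": opening from 0.0 (shut) to 1.0 (fully open).
Only numpy, scipy, OpenCV 4.12 (cv2) and the standard library are available. Lean on these libraries where they do the work, as an engineer would, in place of code of your own. Each camera call takes 0.05 s, during which the arm holds its last target.

## Task

Pick up the upright wooden mallet and, with the underside of its head, strike down the sprung pin of the press that holds the blank brown gift card, driving the pin fully home. Let the pin spring back up, then stand the mallet upright in the middle of its round cork coaster again. Do not push the card press's pin with the gripper, and leave the pin of the empty press alone.

Things in the scene. Friction and masses are not known exactly. Their poses are not given: they have to be found in the camera images.
- mallet: Loose wooden mallet standing head down on the coaster, handle up: pale cylindrical head 52 mm wide, 44 mm high; brown round handle 24 mm in diameter; 126 mm high in all, 0.2 kg. Origin: centre of the head's flat underside (striking face), z up the handle. Grip the handle 60 to 120 mm above the origin. (The smaller waisted seal stamp, 92 mm high, is not the mallet.)
- coaster: Fixed round cork coaster, 84 mm in diameter, 6 mm thick, under the mallet. Origin: centre of its underside, on the dresser top; its upper face is 6 mm higher.
- card_press_cap (a point): Centre of the top of the pin's brass cap (28 mm wide, top 97 mm above the dresser when up; moves with the pin) on the press with the brown card. Fixed press: steel base 120 x 80 x 14 mm, column at one end, arm top at 68 mm, brass bush on it to 74 mm, the pin slides in it. The card lies under the pin and sticks out away from the column. A like press has no card; left or right varies.
- card_press_pin (a joint): How far the pin of the card press is pushed down, m: 0 up, 0.012 at its stop (fully home). A spring pushes it up: about 2 N to start it, about 6 N to hold it fully down; it returns by itself.
- empty_press_cap (a point): The same point (centre of the cap's top face) on the other press, which holds no card; to be left alone.
- empty_press_pin (a joint): The same joint on the empty press: 0 up, 0.012 fully down.
Not all that is in view belongs to the job. Of the things that look like the mallet, the largest one is meant.

How it is judged:
On the way:
1. the mallet drives the pin of the card press fully home (10 mm or more of its 12 mm) (value of joint card_press_pin above 0.01 m and contact force between mallet and card_press_pin above 1 N and horizontal distance between mallet and card_press_cap below 0.025 m and angle between mallet's own z axis and vertical below 0.35 rad), for 0.02 s.
At the end, for the whole second after the job is handed in: Both pins are up (within 2 mm); the mallet stands at rest on its head on the cork coaster, within 20 mm of its middle and 10 degrees of upright (value of joint each of card_press_pin, empty_press_pin below 0.002 m and horizontal distance between mallet and coaster below 0.02 m and angle between mallet's own z axis and vertical below 0.17 rad and z of mallet in the frame of coaster between 0.003 and 0.012 m and linear speed of mallet below 0.02 m/s); the robot touches nothing.
It fails at once if the gripper or arm pushes the pin of the card press (contact force between any of the fingers, the arm and card_press_pin above 0.5 N).
It fails at once if the pin of the empty press is pushed down by more than 3 mm (value of joint empty_press_pin above 0.003 m).
It also fails if it takes over 48 s, if anything falls off the work surface, if the arm or the gripper's body presses on something with over 40 N, if the wrist force passes 120 N, or if a joint passes its speed limit or range.

## Working session

There is one attempt and no reset: what is moved stays moved. The work goes in short steps, each a Python script; the robot and the scene stay as the last script left them, time stands still between calls to the robot, and variables do not carry over. Pictures are saved under pics/ and viewed, and the job is handed in when it is done.

```bash
ls; mkdir -p pics; cat > h.py <<'E'
import numpy as np, cv2
from workcell import bot, vision
def save(n,im): cv2.imwrite('pics/'+n+'.png',im)
def p3(c,u,v,z=None):
    if z is None:
        z=c['range_z'][int(round(v)),int(round(u))]
    p=np.array([(u-c['cx'])/c['fx']*z,(v-c['cy'])/c['fy']*z,z,1])
    return (c['T']@p)[:3]
def onplane(c,u,v,h):
    d=c['T'][:3,:3]@np.array([(u-c['cx'])/c['fx'],(v-c['cy'])/c['fy'],1]); o=c['T'][:3,3]
    return o+d*(h-o[2])/d[2]
E
python3 - <<'E'
from h import *
for n in ['scene','top']:
    c=vision.read_camera(n); save(n+'0',c['frame'])
    print(n,c['T'].round(3).tolist(),c['fx'])
    for q in ['mallet','coaster','card_press_cap','empty_press_cap']:
        for r in vision.spot_point(q,c)[:4]: print(q,np.round(r['centre'],1),round(r['score'],2), p3(c,*r['centre']).round(3))
s=bot.sense(); print(s['time_s'],bot.nose_length,s['tool_pos'],s['finger_gap'],s['eef_rot'])
E
```

```text
pics
scene [[0.466, -0.504, 0.728, -0.529], [-0.885, -0.269, 0.38, -0.642], [0.004, -0.821, -0.571, 0.93], [0.0, 0.0, 0.0, 1.0]] 491.9567533599775
mallet [348.9 257.8] 0.81 [ 0.475 -0.407  0.004]
mallet [278.2 229.2] 0.68 [ 0.476 -0.191  0.02 ]
mallet [310.6 232.8] 0.57 [ 0.491 -0.285  0.033]
coaster [309.7 236. ] 0.65 [ 0.49  -0.283  0.021]
card_press_cap [198.9 172.4] 0.61 [0.526 0.109 0.095]
empty_press_cap [246.5 180.2] 0.64 [0.68  0.025 0.002]
top [[-0.008, -0.986, 0.168, 0.356], [-1.0, 0.003, -0.029, -0.071], [0.028, -0.168, -0.985, 0.927], [0.0, 0.0, 0.0, 1.0]] 356.1567200364378
mallet [282.8 193. ] 0.8 [ 0.494 -0.176  0.04 ]
mallet [318.4 186.1] 0.77 [ 0.51  -0.266  0.048]
mallet [364.3 195.5] 0.59 [ 0.488 -0.387  0.032]
mallet [164.1 175.7] 0.59 [0.528 0.111 0.094]
coaster [321.7 186.4] 0.77 [ 0.506 -0.27   0.067]
card_press_cap [163.6 179.1] 0.47 [0.519 0.111 0.098]
empty_press_cap [231.3 172.6] 0.52 [ 0.534 -0.048  0.099]
0.5 0.011 [0.22494369 0.6363485  0.24227042] 1.0012462693493862 [[ 3.33343071e-01  9.42805594e-01 -8.94907037e-05]
 [ 9.42805590e-01 -3.33343080e-01 -1.05248315e-04]
 [-1.29059807e-04 -4.92885393e-05 -9.99999990e-01]]
```

View pics/scene0.png

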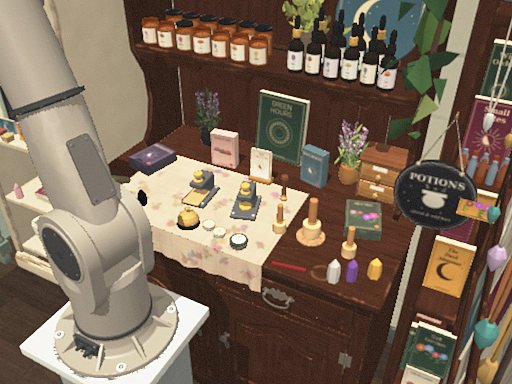

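View pics/top0.png

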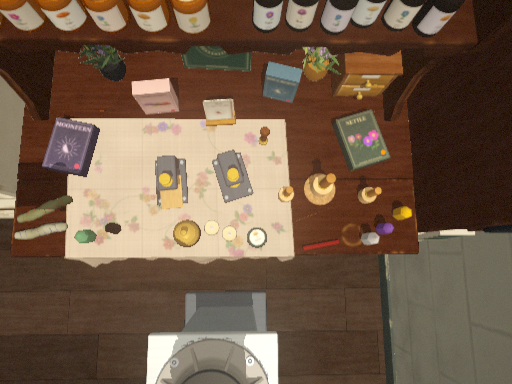

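Mallet candidates in the top view are (320,187) on the round coaster, (286,195), (369,194) and the small dark seal at (264,133). The largest, on the coaster at (320,187), fits the description. The card press looks to be the left one at (166,180), with brown card towards the robot. The one at (233,175) looks empty. I'll check both choices in close crops.

```bash
python3 - <<'E'
from h import *
c=vision.read_camera('top'); s=vision.read_camera('scene')
f=c['frame']
a=cv2.resize(f[130:220,140:400],None,fx=3,fy=3,interpolation=cv2.INTER_CUBIC)
b=cv2.resize(s['frame'][155:285,175:375],None,fx=2,fy=2,interpolation=cv2.INTER_CUBIC)
o=np.zeros((270+260,780,3),np.uint8); o[:270]=a; o[270:,:400]=b; save('crop1',o)
# point clouds
for cam in (c,s):
    v,u=np.mgrid[0:384,0:512]; z=cam['range_z']; 
    P=np.stack([(u-cam['cx'])/cam['fx']*z,(v-cam['cy'])/cam['fy']*z,z],-1)@cam['T'][:3,:3].T+cam['T'][:3,3]
    np.save('pc_%s.npy'%('top' if cam is c else 'scene'),P)
    def st(name,x0,x1,y0,y1,z0,z1):
        m=(z>0)&(P[...,0]>x0)&(P[...,0]<x1)&(P[...,1]>y0)&(P[...,1]<y1)&(P[...,2]>z0)&(P[...,2]<z1)
        q=P[m]
        if len(q): print(name,len(q),'med',np.median(q,0).round(4),'min',q.min(0).round(3),'max',q.max(0).round(3))
        return m
    for (z0,z1) in [(0.110,0.15),(0.06,0.11),(0.04,0.054)]:
        st('mallet %g'%z0,.42,.60,-.34,-.22,z0,z1)
    st('capL',.45,.58,.05,.17,.09,.11)
    st('capR',.45,.62,-.10,.01,.09,.11)
    st('m2',.42,.56,-.21,-.14,.05,.2)
    st('m3',.42,.56,-.45,-.35,.05,.2)
    st('tall',.3,.8,-.5,.4,.135,.3)
E
```

```text
mallet 0.11 102 med [ 0.5141 -0.2747  0.1302] min [ 0.504 -0.288  0.112] max [ 0.527 -0.265  0.135]
mallet 0.06 58 med [ 0.5092 -0.268   0.0843] min [ 0.504 -0.282  0.06 ] max [ 0.525 -0.265  0.11 ]
mallet 0.04 207 med [ 0.5077 -0.2685  0.0494] min [ 0.49 -0.3   0.04] max [ 0.542 -0.251  0.053]
capL 109 med [0.522  0.1107 0.0958] min [0.509 0.097 0.09 ] max [0.535 0.123 0.101]
capR 104 med [ 0.5338 -0.0497  0.0962] min [ 0.522 -0.064  0.091] max [ 0.547 -0.038  0.1  ]
m2 69 med [ 0.4926 -0.1829  0.0935] min [ 0.486 -0.193  0.05 ] max [ 0.503 -0.176  0.098]
m3 93 med [ 0.4906 -0.3931  0.0894] min [ 0.484 -0.406  0.05 ] max [ 0.499 -0.388  0.098]
tall 1662 med [ 0.7724 -0.4642  0.1457] min [ 0.727 -0.486  0.135] max [0.8   0.305 0.298]
mallet 0.11 89 med [ 0.5069 -0.2769  0.128 ] min [ 0.499 -0.288  0.11 ] max [ 0.527 -0.264  0.137]
mallet 0.06 119 med [ 0.5063 -0.2793  0.0846] min [ 0.498 -0.288  0.06 ] max [ 0.519 -0.265  0.11 ]
mallet 0.04 154 med [ 0.5028 -0.2808  0.0494] min [ 0.485 -0.302  0.041] max [ 0.54  -0.249  0.054]
capL 50 med [0.5178 0.1111 0.097 ] min [0.506 0.099 0.09 ] max [0.533 0.127 0.102]
capR 57 med [ 0.5281 -0.0507  0.0976] min [ 0.515 -0.062  0.091] max [ 0.545 -0.037  0.103]
m2 97 med [ 0.4886 -0.1868  0.0773] min [ 0.48  -0.193  0.051] max [ 0.502 -0.174  0.102]
m3 114 med [ 0.4855 -0.3982  0.0769] min [ 0.478 -0.406  0.05 ] max [ 0.498 -0.387  0.1  ]
tall 666 med [ 0.7678 -0.4492  0.1477] min [ 0.51  -0.484  0.135] max [0.8   0.295 0.3  ]
```

View pics/crop1.png

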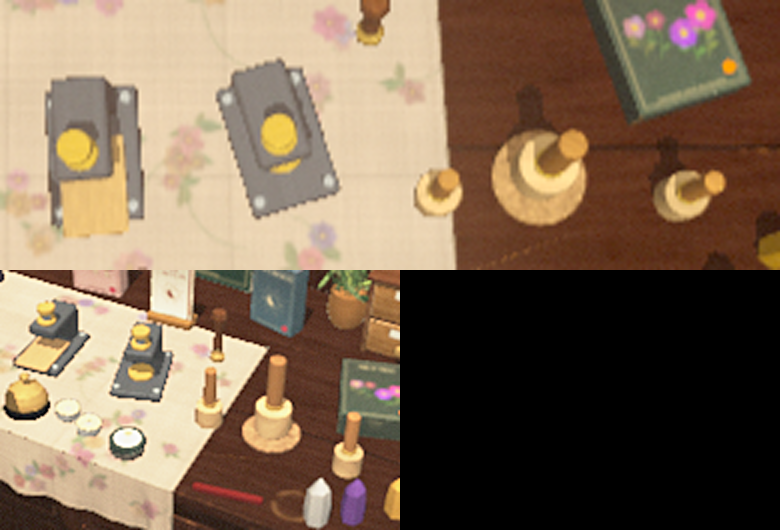

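The crops confirm both: the mallet is the largest one, at top pixel (320,187) on the cork coaster. The brown card is in the left press (crop pixel 95,195). The right press is empty. Next I'll refine positions with the wrist camera, press first and then mallet.

```bash
cat >> h.py <<'E'
R0=np.array([[1,0,0],[0,-1,0],[0,0,-1.]])
def wrist():
    s=bot.sense(); c=vision.read_camera('wrist')
    T=np.eye(4); T[:3,:3]=s['eef_rot']; T[:3,3]=s['tool_pos']
    c['T']=T@c['T_tool_cam']; return c
def cloud(c):
    v,u=np.mgrid[0:384,0:512]; z=c['range_z']
    return np.stack([(u-c['cx'])/c['fx']*z,(v-c['cy'])/c['fy']*z,z],-1)@c['T'][:3,:3].T+c['T'][:3,3]
def st(P,name,x0,x1,y0,y1,z0,z1):
    m=(P[...,0]>x0)&(P[...,0]<x1)&(P[...,1]>y0)&(P[...,1]<y1)&(P[...,2]>z0)&(P[...,2]<z1)
    q=P[m]
    if len(q):
        ce,r=cv2.minEnclosingCircle(q[:,:2].astype(np.float32))
        print(name,len(q),'med',np.median(q,0).round(4),'mid',((q.min(0)+q.max(0))/2).round(4),'size',np.ptp(q,0).round(3),'circ',np.round(ce,4),round(r,4))
E
python3 - <<'E'
from h import *
print(bot.sense()['time_s'])
for p in ([.47,.09,.3],[.5155,-.276,.3],[.5155,-.276,.093],[.521,.111,.2]):
    print(p,np.round(bot.ik(p,R0),2) if bot.ik(p,R0) is not None else None)
bot.move_pose([.47,.09,.3],R0)
print(bot.sense()['time_s'])
c=wrist(); save('w1',c['frame']); P=cloud(c)
print(c['T'].round(3).tolist(),c['fx'])
st(P,'capL',.45,.58,.05,.17,.093,.11)
for r in vision.spot_point('card_press_cap',c)[:3]: print(np.round(r['centre'],1),r['score'],p3(c,*r['centre']).round(4))
E
```

```text
0.6
[0.47, 0.09, 0.3] [-0.95  0.03  0.65  1.99 -0.02  1.13 -0.29]
[0.5155, -0.276, 0.3] [-0.41  0.36  1.03  1.79 -0.33  1.18  0.71]
[0.5155, -0.276, 0.093] [-0.13  0.55  0.68  1.96 -0.48  0.79  0.82]
[0.521, 0.111, 0.2] [-0.85  0.27  0.62  2.   -0.2   0.93 -0.13]
2.7583
[[1.0, 0.001, 0.001, 0.469], [0.001, -0.949, -0.316, 0.173], [0.001, 0.316, -0.949, 0.431], [0.0, 0.0, 0.0, 1.0]] 309.2688961956866
capL 492 med [0.5198 0.1125 0.096 ] mid [0.5202 0.1123 0.0961] size [0.027 0.026 0.006] circ [0.5201 0.1121] 0.0137
[304.5 145.4] 0.8 [0.5227 0.109  0.0968]
```

```bash
python3 - <<'E'
from h import *
bot.move_pose([.49,-.26,.30],R0)
c=wrist(); save('w2',c['frame']); P=cloud(c); np.save('P2.npy',P)
st(P,'mtop',.47,.56,-.33,-.22,.127,.14)
st(P,'handle',.47,.56,-.33,-.22,.07,.14)
st(P,'head',.45,.58,-.33,-.22,.044,.056)
for q in ('mallet','coaster'):
  for r in vision.spot_point(q,c)[:3]: print(q,np.round(r['centre'],1),r['score'],onplane(c,*r['centre'],.006).round(4))
m=vision.masks_of('coaster',c)
for r in m[:3]:
    px=r['pixels']; v,u=np.nonzero(px)
    Q=np.array([onplane(c,a,b,.006)[:2] for a,b in zip(u,v)]); z=P[px][:,2]
    print(r['score'],px.sum(),cv2.minEnclosingCircle(Q.astype(np.float32)),cv2.minEnclosingCircle(Q[(z<.012)].astype(np.float32)))
t=vision.read_camera('top')
for r in vision.masks_of('coaster',t)[:2]:
    px=r['pixels']; v,u=np.nonzero(px); Q=np.array([onplane(t,a,b,.006)[:2] for a,b in zip(u,v)]); z=cloud(t)[px][:,2]
    print('top',r['score'],px.sum(),cv2.minEnclosingCircle(Q[(z<.014)].astype(np.float32)))
print(bot.sense()['time_s'])
E
```

```text
mtop 386 med [ 0.5138 -0.2748  0.1307] mid [ 0.5138 -0.2753  0.1301] size [0.023 0.022 0.006] circ [ 0.5139 -0.2756] 0.0119
handle 659 med [ 0.5129 -0.2699  0.1294] mid [ 0.5137 -0.2751  0.1016] size [0.023 0.022 0.063] circ [ 0.514  -0.2757] 0.012
head 764 med [ 0.5102 -0.267   0.049 ] mid [ 0.514  -0.2745  0.05  ] size [0.05  0.049 0.012] circ [ 0.5142 -0.276 ] 0.0259
mallet [274.1 158. ] 0.92 [ 0.5157 -0.2758  0.006 ]
mallet [258.5  93.3] 0.73 [ 0.4935 -0.1889  0.006 ]
mallet [258.9 236.4] 0.67 [ 0.4948 -0.3983  0.006 ]
coaster [267.  156.1] 0.88 [ 0.5057 -0.2731  0.006 ]
0.88 1175 ((0.5104944705963135, -0.2756049335002899), 0.04165767878293991) ((0.5104944705963135, -0.2756049335002899), 0.04165767878293991)
4.475
```

View pics/w1.png

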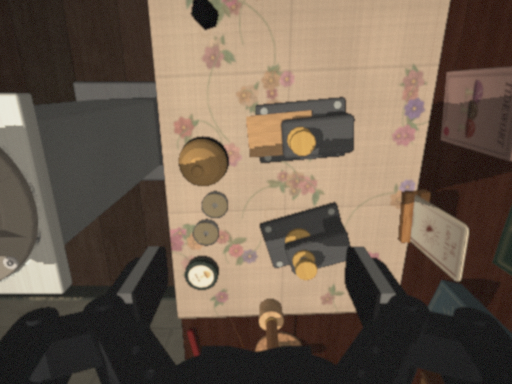

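View pics/w2.png

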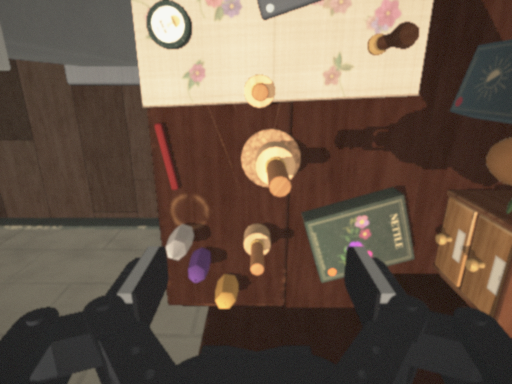

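The wrist views agree. The mallet is at (0.514,-0.276) (pixel 270,160 in w2), the coaster at (0.511,-0.276), and the card press cap at (0.520,0.112) (pixel 302,142 in w1, brown card to its left). I'll grasp next.

```bash
python3 - <<'E'
from h import *
m=[.514,-.2757]
bot.line_to([*m,.2],rotation=R0,feed=.2)
bot.line_to([*m,.093],feed=.12)
print(bot.sense()['force'])
bot.move_gripper(0.0)
s=bot.sense(); print(s['finger_gap'],s['force'],s['tool_pos'],s['time_s'])
bot.line_to([*m,.22],feed=.12)
s=bot.sense(); print(s['finger_gap'],s['force'],s['tool_pos'],s['time_s'])
c=vision.read_camera('scene'); save('s2',cv2.resize(c['frame'][100:300,170:420],None,fx=3,fy=3))
P=cloud(c); st(P,'head',.45,.58,-.33,-.22,.12,.185); st(P,'headtop',.45,.58,-.33,-.22,.168,.182)
c=wrist(); save('w3',c['frame'])
E
```

```text
[-0.17128621 -0.24305754  0.10225404]
0.26644364186340475 [0.2041978  1.28254945 4.96343939] [ 0.51420813 -0.27573784  0.09317838] 6.775
0.26498821669420847 [-0.24860358 -0.34556196 -2.02204381] [ 0.51372021 -0.27546685  0.21932721] 7.9833
head 355 med [ 0.4965 -0.2825  0.1665] mid [ 0.5108 -0.2763  0.1588] size [0.057 0.051 0.052] circ [ 0.5108 -0.2769] 0.0285
headtop 159 med [ 0.5004 -0.2814  0.1762] mid [ 0.5115 -0.2757  0.1748] size [0.055 0.05  0.013] circ [ 0.5116 -0.2764] 0.0279
```

View pics/s2.png

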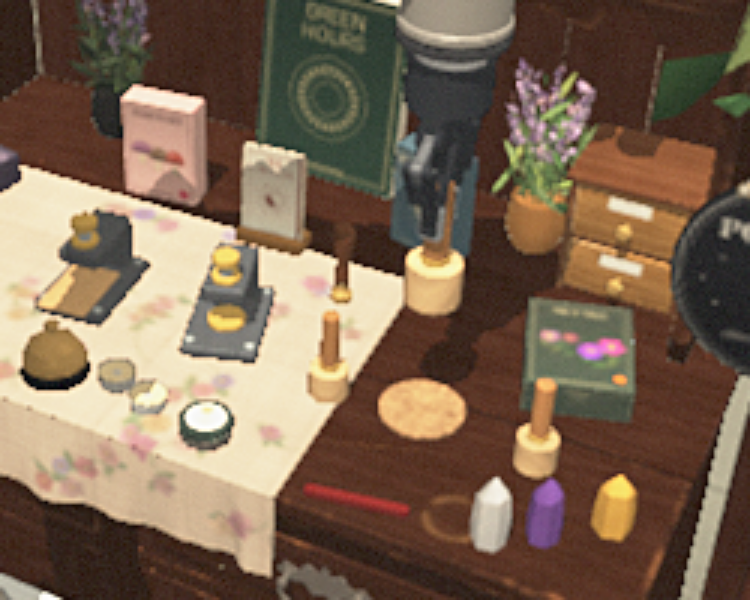

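View pics/w3.png

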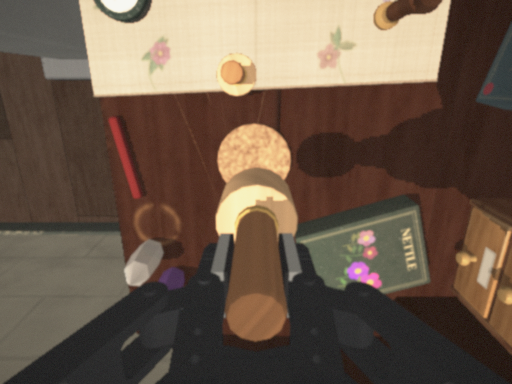

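The mallet is lifted and upright, and the coaster is bare (scene crop pixel 422,408). I'll measure the coaster again, then carry the mallet over and strike in steps, watching the force.

```bash
python3 - <<'E'
from h import *
c=wrist(); t=vision.read_camera('top'); sc=vision.read_camera('scene')
for n,k in (('w',c),('s',sc),('t',t)):
  for r in vision.masks_of('coaster',k)[:1]:
    px=r['pixels']; v,u=np.nonzero(px); Q=np.array([onplane(k,a,b,.006)[:2] for a,b in zip(u,v)])
    print(n,r['score'],len(u),cv2.minEnclosingCircle(Q.astype(np.float32)),(Q.min(0)+Q.max(0))/2)
bot.line_to([.520,.112,.225],feed=.25)
s=bot.sense(); print(s['force'],s['tool_pos'],s['time_s'])
sc=vision.read_camera('scene'); P=cloud(sc)
save('s3',cv2.resize(sc['frame'][100:260,120:320],None,fx=4,fy=3.75))
st(P,'head',.45,.6,.05,.17,.12,.19); st(P,'cap',.45,.6,.05,.17,.09,.105)
w=wrist(); save('w4',w['frame'])
P=cloud(w); st(P,'wcap',.45,.6,.05,.17,.092,.105)
E
```

```text
w 0.84 3065 ((0.5103058218955994, -0.2754402458667755), 0.04215966910123825) [ 0.5098651  -0.26750842]
s 0.66 463 ((0.5078615546226501, -0.2762349843978882), 0.045267101377248764) [ 0.50778392 -0.27652953]
[ 0.70761214 -0.43413505 -2.54417188] [0.52000936 0.1106709  0.22507938] 10.0833
head 289 med [0.5038 0.0992 0.1699] mid [0.5163 0.1083 0.164 ] size [0.051 0.051 0.051] circ [0.5172 0.1085] 0.0272
cap 48 med [0.5161 0.1086 0.0975] mid [0.5184 0.1111 0.0966] size [0.031 0.028 0.011] circ [0.5179 0.1125] 0.0167
wcap 34 med [0.5207 0.1245 0.0949] mid [0.5207 0.1242 0.0942] size [0.016 0.003 0.004] circ [0.5207 0.1232] 0.0079
```

View pics/s3.png

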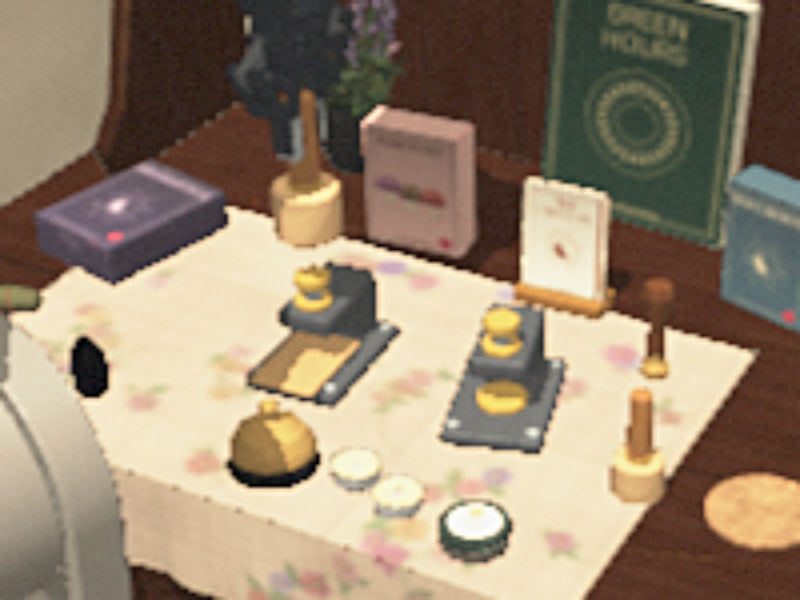

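View pics/w4.png

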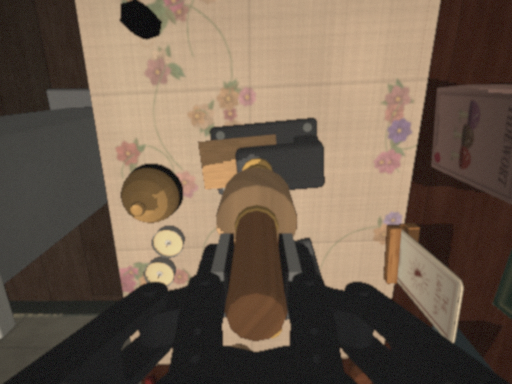

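The mallet hangs upright straight above the card press cap (scene crop: head at 308,210, cap at 313,285). I'll strike now.

```bash
python3 - <<'E'
from h import *
bot.line_to([.520,.112,.190],feed=.1)
s=bot.sense(); b=s['force']; print(b,s['tool_pos'],s['time_s'])
for z in (.180,.1745,.1725,.1715,.1705,.1695):
    bot.line_to([.520,.112,z],feed=.05)
    s=bot.sense(); df=s['force']-b; print(z,df.round(2),s['tool_pos'].round(4),s['finger_gap'],round(s['time_s'],2))
    if df[2]>12: break
bot.pause(.15)
s=bot.sense(); print((s['force']-b).round(2),s['tool_pos'].round(4))
c=vision.read_camera('scene'); save('s4',cv2.resize(c['frame'][100:260,120:320],None,fx=4,fy=3.75))
E
```

```text
[ 0.17390128  0.42913905 -1.57896511] [0.52005463 0.11154723 0.18996146] 10.6833
0.18 [-0.17  0.12  2.74] [0.5201 0.1121 0.18  ] 0.25968460364664736 11.03
0.1745 [1.35 0.92 3.74] [0.5201 0.112  0.1745] 0.2648493493424882 11.29
0.1725 [1.15 1.02 4.63] [0.5201 0.112  0.1725] 0.269723231376375 11.54
0.1715 [-0.68  0.73 14.46] [0.5203 0.112  0.172 ] 0.2668162255175665 11.79
[-1.33  0.55 14.54] [0.5203 0.1121 0.172 ]
```

View pics/s4.png

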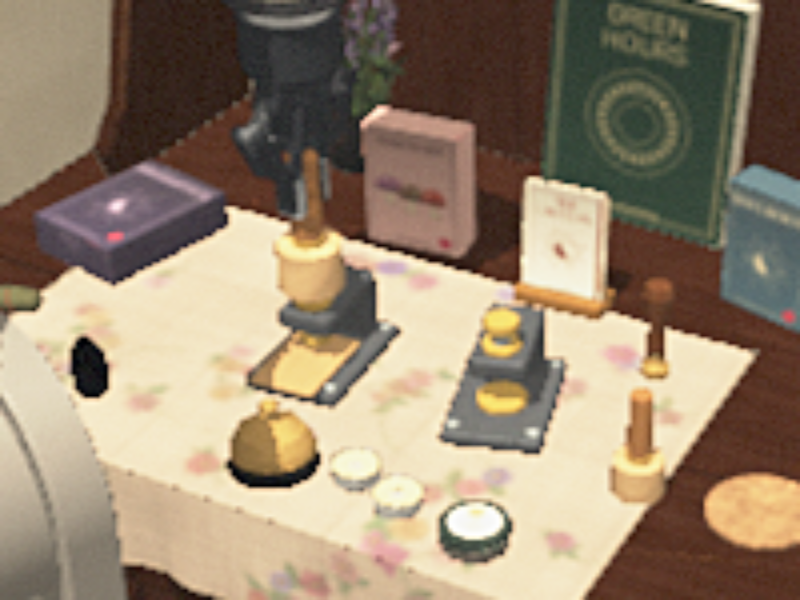

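The force jumped exactly at the 12 mm stop (14.5 N), so the pin went fully home. The scene crop shows the head at (310,265) on the cap and upright. I'll lift off, check that the pin came back up, and return the mallet.

```bash
python3 - <<'E'
from h import *
bot.line_to([.520,.112,.225],feed=.12)
s=bot.sense(); print(s['force'],s['time_s'])
c=vision.read_camera('scene'); P=cloud(c); st(P,'cap',.45,.6,.05,.17,.09,.105); st(P,'head',.45,.6,.05,.17,.12,.19)
bot.line_to([.5105,-.2755,.225],feed=.25)
bot.line_to([.5105,-.2755,.12],feed=.12)
s=bot.sense(); b=s['force']; print(b,s['tool_pos'],s['time_s'])
w=wrist(); save('w5',w['frame'])
c=vision.read_camera('scene'); save('s5',cv2.resize(c['frame'][140:300,240:440],None,fx=4,fy=3.75))
E
```

```text
[-0.1836192  -0.10163185 -2.26222982] 12.5833
cap 51 med [0.5156 0.1101 0.0971] mid [0.5177 0.1114 0.0963] size [0.035 0.027 0.012] circ [0.5177 0.1143] 0.0181
head 293 med [0.5025 0.1009 0.1699] mid [0.5181 0.111  0.1624] size [0.054 0.053 0.055] circ [0.5173 0.1098] 0.0281
[-0.86523569 -0.10318817 -1.4671861 ] [ 0.51081944 -0.27579364  0.12061633] 15.3583
```

View pics/w5.png

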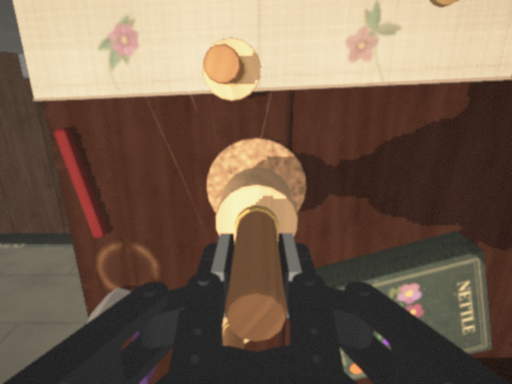

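View pics/s5.png

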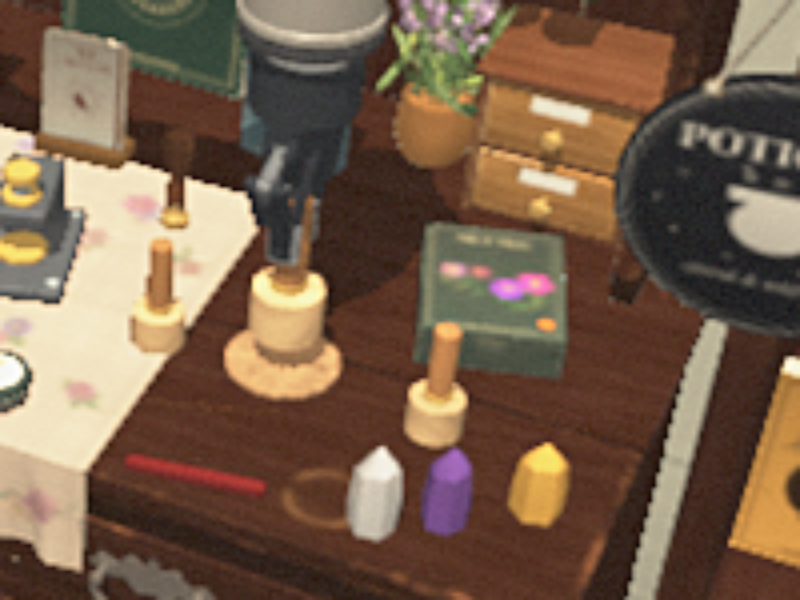

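The pin is back up (cap top at 0.097) and the mallet is upright just above the coaster (wrist view: coaster at 256,185). I'll set it down.

```bash
python3 - <<'E'
from h import *
b=bot.sense()['force']
for z in (.097,.0945,.0935,.093,.0925,.092,.091):
    bot.line_to([.5105,-.2755,z],feed=.08 if z>.0965 else .03)
    df=bot.sense()['force']-b; print(z,df.round(2))
    if df[2]>2.5: break
bot.move_gripper(0.45); bot.pause(.2); bot.move_gripper(1.0)
s=bot.sense(); print(s['force'],s['finger_gap'],s['time_s'])
bot.line_to([.5105,-.2755,.24],feed=.12)
bot.line_to([.49,-.26,.30],feed=.2)
w=wrist(); save('w6',w['frame']); P=cloud(w)
st(P,'mtop',.47,.56,-.33,-.22,.127,.14)
st(P,'head',.45,.58,-.33,-.22,.044,.056)
for q in ('mallet','coaster'):
  for r in vision.spot_point(q,w)[:1]: print(q,onplane(w,*r['centre'],.006).round(4))
px=vision.masks_of('coaster',w)[0]['pixels']; v,u=np.nonzero(px)
print(cv2.minEnclosingCircle(np.array([onplane(w,a,b,.006)[:2] for a,b in zip(u,v)]).astype(np.float32)))
c=vision.read_camera('scene'); P=cloud(c)
st(P,'capL',.45,.58,.05,.17,.09,.105); st(P,'capR',.45,.62,-.10,.01,.09,.105)
save('s6',cv2.resize(c['frame'][130:290,180:380],None,fx=4,fy=3.75))
s=bot.sense(); print(s['force'],s['time_s'])
E
```

```text
0.097 [-0.71  1.    0.96]
0.0945 [0.24 0.88 1.35]
0.0935 [0.09 0.09 0.36]
0.093 [0.38 1.71 4.8 ]
[-0.20382775 -0.57996645  0.43921956] 1.0017692091482073 17.6667
mtop 375 med [ 0.5104 -0.2749  0.1308] mid [ 0.5106 -0.2753  0.13  ] size [0.023 0.022 0.006] circ [ 0.5106 -0.2752] 0.0116
head 757 med [ 0.5065 -0.2667  0.049 ] mid [ 0.51   -0.2747  0.05  ] size [0.05  0.049 0.012] circ [ 0.5102 -0.2757] 0.0259
mallet [ 0.4897 -0.1867  0.006 ]
((0.5108786821365356, -0.2754717171192169), 0.041999973356723785)
capL 52 med [0.5157 0.11   0.0971] mid [0.5195 0.1117 0.0956] size [0.031 0.027 0.011] circ [0.5195 0.1136] 0.0162
capR 56 med [ 0.5289 -0.0511  0.0972] mid [ 0.5324 -0.0496  0.0968] size [0.03  0.029 0.013] circ [ 0.5329 -0.0488] 0.0166
[ 0.17331886  0.01513953 -0.16750282] 19.7667
```

View pics/s6.png

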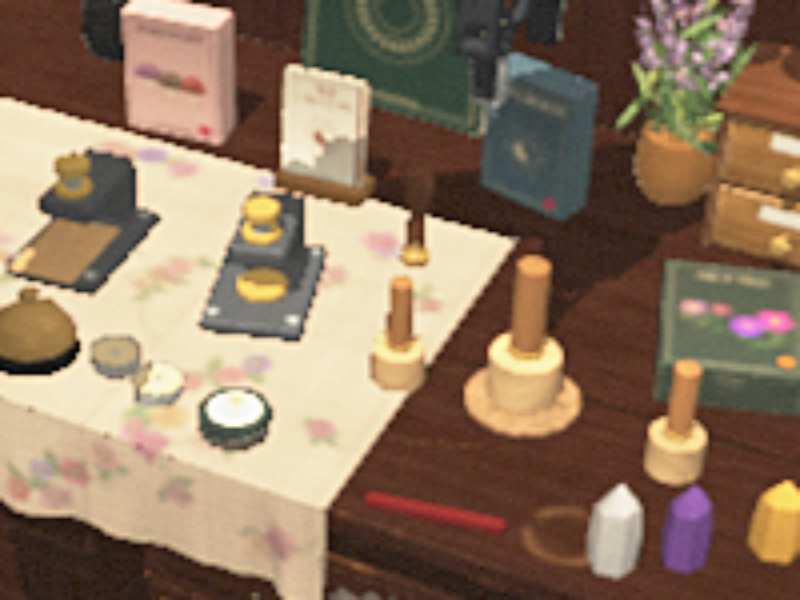

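View pics/w6.png

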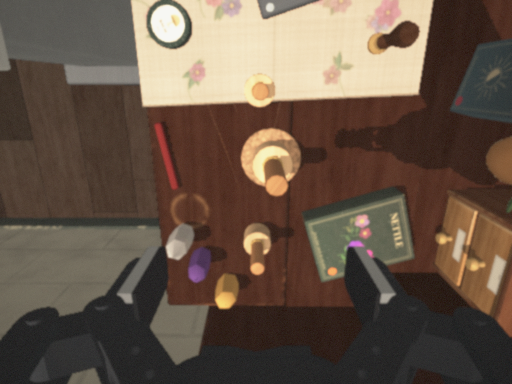

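The mallet stands upright in the middle of the coaster (scene crop pixel 525,370), both pins are up, and the gripper is clear. I'm handing in the job.

```bash
python3 - <<'E'
from h import *
print(bot.close_job())
E
```

```text
the job is handed in; nothing more can be done
None
```

The job is done and handed in at about 20 s of the 48 s allowed. I gripped the mallet by its handle and pressed the card press's pin down with the underside of its head. I then let the pin spring back and stood the mallet on its coaster again.

**Strike:** the force rose gradually and then jumped to about 14.5 N at the expected 12 mm stop, which means the pin was fully home. This comes from force and height readings, since the pin's travel can't be read directly. The mallet was upright and within about 2 mm of the cap's centre.

**Final state:** the mallet's head and handle top are both within about 1 mm of the coaster's centre, so it is upright. Both caps measure about 97 mm high, so both pins are up. The gripper is open and touching nothing.

**Disagreements:** on the last look, the point detector's best "mallet" was the smaller look-alike at (0.490, -0.187), and it did not report the coaster. I relied on depth and the coaster's outline instead. The scene camera put positions about 2–4 mm off the wrist camera, and I went with the wrist camera.

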